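Show the welder the two faults in a flange weld

TASK

One of the two flanged pipe stubs on the welding table has a bad weld round its bore: a stretch of the bead is missing, and further round a brown lump stands proud of the gasket face. Show the welder what to rework, in the order of the repair: point at the gap from above, with the fingertips one to two centimetres over it and not touching, and stay there for two seconds, then point at the lump in the same way. Do not point at the sound stub, touch neither stub nor any tool or part around them, and finish with the hand drawn back well clear, a hand's length or more from the faulty weld.

Things in the scene. Friction and masses are not known exactly. Their poses are not given: they have to be found in the camera images.
- weld_gap (a point): The gap in the bright weld bead of the faulty stub: a dark bare stretch of the joint about 36 mm long and 9 mm wide. The point is the middle of the gap, 42.5 mm from the stub's axis, level with the gasket face (100 mm above the table). z is up. Where a robot points is taken midway between its two fingertips, so point with the fingers closed or centred on the spot.
- weld_lump (a point): The brown lump of burnt excess weld on the same bead, about 20 mm wide and 30 mm along the bead, 76 mm across the bore from the gap. The point is the top of the lump, 7 mm above the gasket face (107 mm above the table). z is up.
- stub_faulty: The faulty stub: a grey steel pipe flange, 200 mm across with eight 18 mm bolt holes, welded on top of a short dark pipe (89 mm across) on whose lower end it stands, 100 mm high in all to the gasket face, 4.4 kg, loose on the table. The bore is 77 mm wide, with the bead round its edge. Origin on its axis at the table; z up; the gap lies along its +x, the lump 126 degrees on from there (anticlockwise from above).
- stub_sound: The sound stub: same sizes as the faulty one, but its bright bead runs unbroken and level all round the bore. Loose. It can stand in either place, left or right. Origin on its axis at the table; z up.
- sound_face (a point): Centre of the sound stub's bore at the level of its gasket face, 100 mm above the table.
- small_flange: A loose bare steel flange lying flat beyond the stubs, 115 mm across, 16 mm thick, four bolt holes, 1.1 kg. Origin under its centre. To be left alone.
- chipping_hammer: A loose welder's chipping hammer lying to the right, 275 mm long, 28 mm high, with a coiled spring-wire handle and a blue head 155 mm across. Origin at the table under its middle, handle towards its -x. To be left alone.
- wire_brush: A loose wire brush lying on its wooden back to the left, brass bristles up, 280 x 28 mm and 35 mm high. Origin at the table under its middle, long along its x. To be left alone.
Not all that is in view belongs to the job. Leave any blue or green look-alike of the stub_faulty alone.

How it is judged:
By the outcome, as a careful person would: the job done as asked, in the order asked, and still so for the second after the job is handed in, with the robot touching nothing.
It also fails if it takes over 38 s, if anything falls off the work surface, if the arm or the gripper's body presses on something with over 40 N, if the wrist force passes 120 N, or if a joint passes its speed limit or range.

ROBOT

A 6-joint arm with a two-finger parallel gripper is mounted at the origin on the work surface. World frame = base frame: x ahead of the robot, y to its left, z up, the work surface at z = 0. Lengths are in mm, angles in rad, forces in N, time in s.
With the tool pointing down it reaches from about 300 to 775 mm from the base axis. Payload 14.6 kg.
Tool frame: the origin (TCP) lies at the very end of the fingers, on their centre line; the grasp point (between the pads) lies 19 mm behind it; z points along the fingers, y is the line along which they close (so a half turn about z gives the same grasp; the last joint's range is limited). The gripper opens to 94 mm and grips with 3 to 60 N. Pads are 16 mm wide; open, the fingers measure 119 mm over their backs; the gripper's body (75 mm by 177 mm) begins 78 mm behind the grasp point.
Start: joints at [-1.291, 0.3, 1.521, -0, 1.321, -0.067], TCP at [186.932, -517.248, 205.446] pointing down, gripper open.
Joint ranges: [-3.03, 3.03], [-0.79, 2.21], [0.23, 2.52], [-1.04, 4.18], [0, 3.07], [-2.55, 2.55]. Speed limits (rad/s): [2.22, 2.22, 2.57, 3.14, 3.14, 3.14].

INTERFACE

Orientations are given as [roll, pitch, yaw] about the fixed x, y, z axes, in that order (R = Rz(yaw) Ry(pitch) Rx(roll)).
In Python, from cell import manip gives the robot as it stands.
- The arm moves only by the tool servo_tool, never from a script. Its argument "motion" is a list that holds one entry, the list of rows, each a list of 7 numbers: the shift along the world's x, y, z as a fraction of full scale, then the turn, a rotation vector about the world's x, y, z as a fraction of full scale, then the closure, from 0 (fully open) to 1 (shut). In form: [[[x, y, z, rx, ry, rz, gripper], ...]]. A call has 1 to 10 rows; each row is the pose to reach, as a shift and turn from the pose commanded when the call began, turning the shorter way round; what a row does not reach only later rows make up. Full scale, the value 1, is 0.5 m for a shift and pi rad for a turn. A row lasts 1/10 s, in which the tool goes at most 50 mm and 8.59 degrees, less where a joint would pass 70% of its speed; a pose out of reach is approached as far as the arm can. A call with a number of a shift or a turn outside -1 to 1 is refused whole. A call with a gripper value outside its range is refused whole. The fingers move at their own pace and stop on an object; "newtons" is the grip in N (left out, the last holds). Time passes only in rows, so rows that repeat a pose let the fingers close. It gives the time, the measured TCP pose, the force, the opening and the grip force at its end, in the units of the state.
- manip.read_state(): the state, without advancing time (a new reading comes with each control period).
- manip.camera(name): name is "scene" or "top" or "wrist"; returns a dict with "frame" (400x640x3 uint8, red, green, blue), "range_z" (400x640 float32, mm along the optical axis (not along the pixel's ray), 0 where there is no reading), "vfov" (degrees; the focal length in pixels is half the picture's height over the tangent of half this angle, whatever the lens; pixels are square), "cx", "cy" (the principal point, pixels), "cam_to_world" (4x4, takes a point from camera to world coordinates). Camera axes: x right, y down, z forward; pixel columns grow to the right and rows downward; lengths in mm; the calibration is good to about 2 mm. A picture is of the moment at which its call begins.
- manip.sign_off(): hands the job in; it is judged then, once.
The state is a dict: "clock": time; "joints": joint angles; "qd": joint speeds; "effort": joint torques, N m; "eef_pos": TCP position; "eef_rot": TCP orientation; "wrist_force": force on the tool from outside, world axes, zero at the start; "moment": the same for the moment, N m; "finger_gap": finger opening in mm; "finger_force": force on a finger pad.
Only numpy, scipy, OpenCV 4.12 (cv2) and the standard library are available. Lean on these libraries where they do the work, as an engineer would, in place of code of your own. Each camera call takes 0.05 s, during which the arm holds its last target. There are 200 camera calls.

## Working session

There is one attempt and no reset: what is moved stays moved. The work goes in short steps, Python scripts to look and compute and a tool call to move; the robot and the scene stay as the last step left them, time stands still between calls to the robot, and variables do not carry over. Pictures are saved under pics/ and viewed, at most 10 in all, crops included, and the job is handed in when it is done.

Besides the shell and the picture viewer there is one more tool, called after "Call:" as a command line: name --argument value ..., lists and objects as JSON in quotes. servo_tool: Moves the arm, as the interface text tells. Its arguments: {"type":"object","properties":{"motion":{"type":"array"},"newtons":{"type":"number"}},"required":["motion"]}

```bash
mkdir -p pics; cat > h.py <<'E'
import numpy as np, cv2
from cell import manip
def grab(n):
    c=manip.camera(n); np.savez(f'{n}.npz',**c); return c
def world(c,u,v,z=None):
    f=200/np.tan(np.radians(float(c['vfov']))/2); T=np.array(c['cam_to_world'])
    r=np.array([(u-c['cx'])/f,(v-c['cy'])/f,1.])
    if z is None: d=float(c['range_z'][int(v),int(u)])
    else: d=(z-T[2,3])/(T[:3,:3]@r)[2]
    return T[:3,:3]@(r*d)+T[:3,3]
E
python3 - <<'E'
from h import *
for n in('top','scene'):
    c=grab(n); cv2.imwrite(f'pics/{n}.png',c['frame'][:,:,::-1])
    print(n,c['vfov'],c['cx'],c['cy'],np.round(c['cam_to_world'],3).tolist())
print(manip.read_state())
E
```

```text
top 52.103407589043684 319.52625802090085 197.87745769237264 [[-0.032, -0.979, 0.201, 280.585], [-0.999, 0.032, -0.003, 41.837], [-0.004, -0.201, -0.98, 1414.056], [0.0, 0.0, 0.0, 1.0]]
scene 53.57989837885246 316.3682418493824 197.86983605285536 [[0.496, 0.633, -0.594, 1255.589], [0.868, -0.375, 0.326, -346.506], [-0.016, -0.677, -0.736, 958.042], [0.0, 0.0, 0.0, 1.0]]
{'clock': 0.1, 'joints': array([-1.29058487e+00,  3.00425709e-01,  1.52150198e+00, -3.83238223e-05,
        1.32070956e+00, -6.65957278e-02]), 'qd': array([-0.0001224 , -0.00267802, -0.00031977, -0.00013866,  0.00114148,
        0.0009896 ]), 'effort': array([ 1.55368649e-03, -5.32644546e+01, -3.53283584e+01,  7.09601166e-02,
        2.34927284e-02, -5.25395910e-05]), 'eef_pos': array([ 186.86880749, -517.03427142,  204.94469053]), 'eef_rot': array([-3.14054789e+00, -3.24753607e-05,  3.46816668e-01]), 'wrist_force': array([ 0.65818858, -0.04318688,  0.3034785 ]), 'moment': array([-0.05594762,  0.03919893,  0.01966916]), 'finger_force': 0.0, 'finger_gap': 93.7412766841647}
```

View pics/top.png

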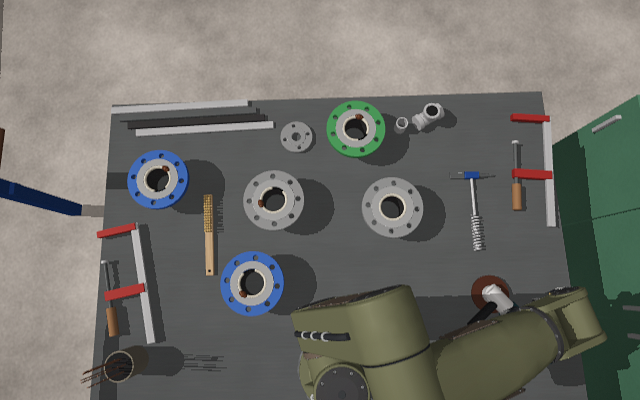

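View pics/scene.png

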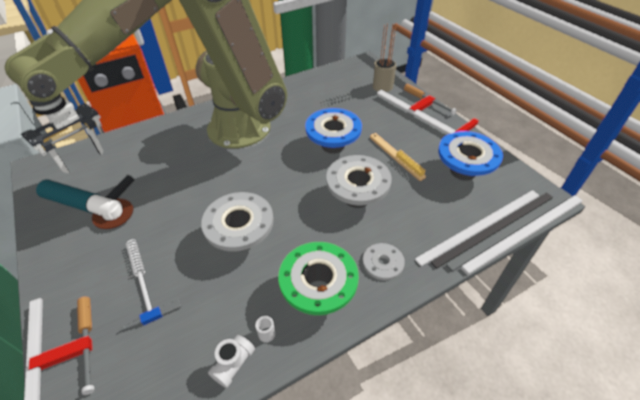

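The faulty stub is the grey one at (273,200) in the top view, with brown at about (262,203). The sound one is at (392,207). I'll zoom in on the faulty one.

```bash
python3 - <<'E'
from h import *
c=np.load('top.npz'); s=np.load('scene.npz')
a=cv2.resize(c['frame'][165:235,238:308],(560,560),interpolation=cv2.INTER_CUBIC)
cv2.imwrite('pics/a.png',a[:,:,::-1])
# flange centre from range: points with z in 90..106 near, grey flange
for cam,(u0,v0) in((c,(273,200)),(s,(359,178)),(c,(392,207))):
    P=np.array([world(cam,u,v) for v in range(v0-36,v0+37) for u in range(u0-38,u0+39)])
    m=(P[:,2]>92)&(P[:,2]<108); Q=P[m][:,:2].astype(np.float32)
    print(cv2.minEnclosingCircle(Q), np.median(P[m][:,2]))
print(world(c,273,200,100))
E
```

```text
((551.4505004882812, 190.6065673828125), 100.69055938720703) 98.77771085887116
((494.88006591796875, 187.34326171875), 153.62660217285156) 99.06205181509887
((514.9530639648438, -197.99411010742188), 100.48104095458984) 98.7012391731696
[547.67258554 190.70209688 100.        ]
```

View pics/a.png

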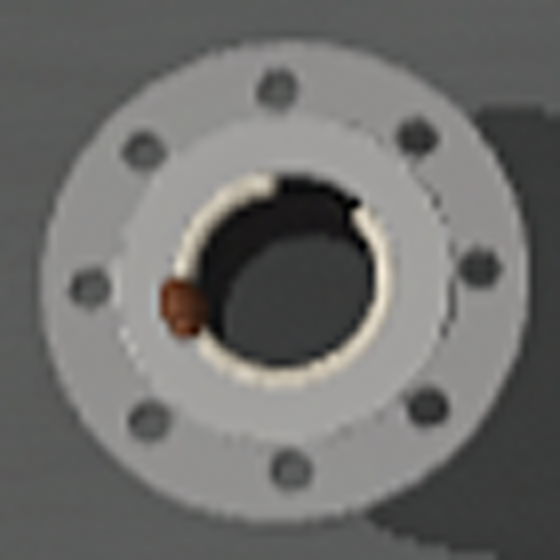

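The crop shows the bead gap at the top right, from about crop (275,183) to (358,212). The brown lump is at about (183,308). I'll compute their positions and check them against the given geometry: radius 42.5 mm, 126° apart, 76 mm across.

```bash
python3 - <<'E'
from h import *
c=np.load('top.npz'); s=np.load('scene.npz')
C=np.array([551.45,190.6])
for n,(x,y),z in(('e1',(275,183),100),('e2',(358,212),100),('lump',(183,308),105)):
    p=world(c,238+(x-3.5)/8,165+(y-3.5)/8,z)[:2]; d=p-C
    print(n,p,np.hypot(*d),np.degrees(np.arctan2(d[1],d[0])))
# brown blob in the scene view and in top, by colour
for cam,(u0,v0) in((c,(273,200)),(s,(359,178))):
    f=cam['frame'].astype(int); V,U=np.nonzero((f[:,:,0]-f[:,:,2]>35)&(f[:,:,0]<170))
    k=np.hypot(U-u0,V-v0)<22; p=world(cam,U[k].mean(),V[k].mean(),105)[:2]; d=p-C
    print(k.sum(),U[k].mean(),V[k].mean(),p,np.hypot(*d),np.degrees(np.arctan2(d[1],d[0])))
st=cv2.resize(s['frame'][148:208,320:400],(800,600),interpolation=cv2.INTER_CUBIC)
cv2.imwrite('pics/b.png',st[:,:,::-1])
# centre from scene view, ellipse at z=100 of flange rim: tight selection
P=[];
for v in range(148,210):
    for u in range(315,402):
        p=world(s,u,v)
        if 92<p[2]<108 and np.hypot(*(p[:2]-C))<108: P.append(p[:2])
print(cv2.minEnclosingCircle(np.float32(P)))
E
```

```text
e1 [590.03394889 193.83156365] 38.71904074169793 4.78758236091991
e2 [576.67858653 159.79255159] 39.819347756448344 -50.68554468536353
lump [537.80241716 231.16855029] 42.80261429228776 108.59334861264654
27 260.0 203.11111111111111 [537.68721352 232.59498765] 44.19268354993216 108.14523776461063
24 367.5 169.70833333333334 [544.39755927 227.74106902] 37.80470775733496 100.75147178487322
((549.5677490234375, 191.7399139404297), 102.79315948486328)
```

View pics/b.png

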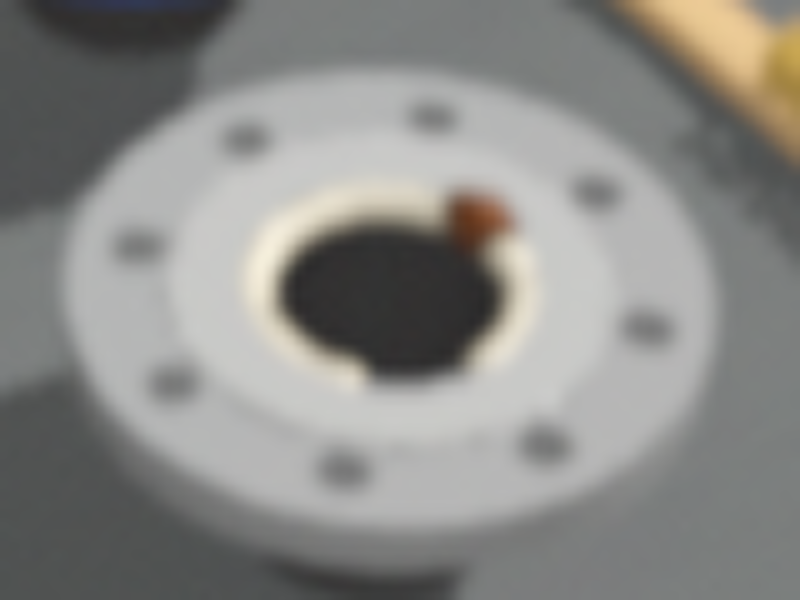

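In the scene view the gap spans about (365,375) to (470,362), and the lump is at (480,218). That agrees with the top view: gap near (590,176) and lump near (539,232). I'll close the fingers and approach high over the gap.

Call:
servo_tool --motion '[[[0.4,0.69,0.09,0,0,0,1],[0.4,0.69,0.09,0,0,0,1],[0.4,0.69,0.09,0,0,0,1],[0.4,0.69,0.09,0,0,0,1],[0.4,0.69,0.09,0,0,0,1],[0.4,0.69,0.09,0,0,0,1],[0.4,0.69,0.09,0,0,0,1],[0.4,0.69,0.09,0,0,0,1],[0.4,0.69,0.09,0,0,0,1]]]'

```text
clock: 1.0
eef_pos: [388.9, -168.2, 251.0]
eef_rot: [3.141, -0.001, 0.353]
wrist_force: [-0.7, -1.3, -0.1]
finger_gap: 25.4
finger_force: 0.0
```

Call:
servo_tool --motion '[[[0.4,0.69,-0.02,0,0,0,1],[0.4,0.69,-0.02,0,0,0,1],[0.4,0.69,-0.02,0,0,0,1],[0.4,0.69,-0.02,0,0,0,1],[0.4,0.69,-0.02,0,0,0,1],[0.4,0.69,-0.02,0,0,0,1],[0.4,0.69,-0.02,0,0,0,1],[0.4,0.69,-0.02,0,0,0,1],[0.4,0.69,-0.02,0,0,0,1],[0.4,0.69,-0.02,0,0,0,1]]]'

```text
clock: 2.0
eef_pos: [586.9, 172.6, 239.2]
eef_rot: [-3.142, 0.002, 0.348]
wrist_force: [-0.8, 0.1, -1.4]
finger_gap: 0.4
finger_force: 0.0
```

```bash
python3 - <<'E'
from h import *
c=grab('wrist'); f=c['frame'].copy()
T=np.array(c['cam_to_world']);F=200/np.tan(np.radians(float(c['vfov']))/2)
for p in((590.4,176.5,100),(538.8,231.9,107),(550.5,191,100)):
    q=T[:3,:3].T@(np.array(p)-T[:3,3]); u=(float(c['cx'])+F*q[0]/q[2],float(c['cy'])+F*q[1]/q[2]); print(p,u)
    cv2.circle(f,tuple(int(round(t)) for t in u),4,(0,255,0),1)
cv2.imwrite('pics/w.png',f[:,:,::-1]); s=manip.read_state(); print(s['clock'],s['eef_pos'],s['eef_rot'],s['finger_gap'],s['wrist_force'])
E
```

```text
(590.4, 176.5, 100) (np.float64(324.09664052155983), np.float64(187.18020155672951))
(538.8, 231.9, 107) (np.float64(252.4525168501105), np.float64(218.6376694728784))
(550.5, 191, 100) (np.float64(296.7835820273379), np.float64(219.01907887671217))
2.05 [586.77676726 171.85346832 239.9065526 ] [3.14152477e+00 1.09812143e-03 3.46494891e-01] 0.31299344444860855 [-0.22816899 -0.28520594 -0.3790813 ]
```

View pics/w.png

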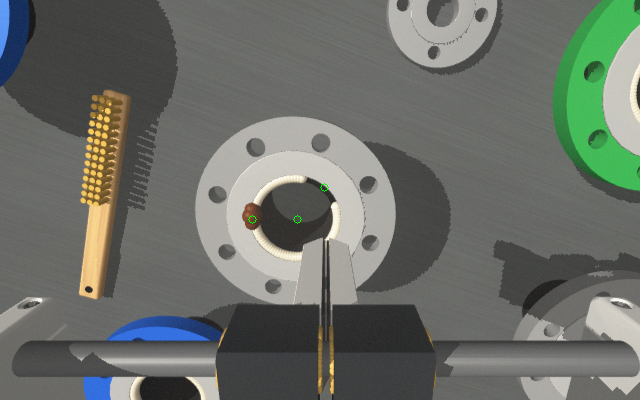

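The wrist view confirms it. My projected gap (324,187) sits mid-gap between the bead ends at (305,180) and (336,207), and the projected lump (252,219) sits on the brown lump. Next I'll descend to 15 mm over the gap.

Call:
servo_tool --motion '[[[0.007,0.008,-0.05,0,0,0,1],[0.007,0.008,-0.11,0,0,0,1],[0.007,0.008,-0.16,0,0,0,1],[0.007,0.008,-0.2,0,0,0,1],[0.007,0.008,-0.23,0,0,0,1],[0.007,0.008,-0.245,0,0,0,1],[0.007,0.008,-0.25,0,0,0,1],[0.007,0.008,-0.25,0,0,0,1],[0.007,0.008,-0.25,0,0,0,1],[0.007,0.008,-0.25,0,0,0,1]]]'

```text
clock: 3.05
eef_pos: [590.7, 176.8, 116.2]
eef_rot: [3.141, -0.001, 0.347]
wrist_force: [0.4, -0.3, 0.7]
finger_gap: 0.3
finger_force: 0.0
```

Call:
servo_tool --motion '[[[0,0,0,0,0,0,1],[0,0,0,0,0,0,1],[0,0,0,0,0,0,1],[0,0,0,0,0,0,1],[0,0,0,0,0,0,1],[0,0,0,0,0,0,1],[0,0,0,0,0,0,1],[0,0,0,0,0,0,1],[0,0,0,0,0,0,1],[0,0,0,0,0,0,1]]]'

```text
clock: 4.05
eef_pos: [590.4, 176.8, 115.4]
eef_rot: [-3.142, -0.0, 0.347]
wrist_force: [0.3, 0.2, -0.3]
finger_gap: 0.4
finger_force: 0.0
```

Call:
servo_tool --motion '[[[0,0,0,0,0,0,1],[0,0,0,0,0,0,1],[0,0,0,0,0,0,1],[0,0,0,0,0,0,1],[0,0,0,0,0,0,1],[0,0,0,0,0,0,1],[0,0,0,0,0,0,1],[0,0,0,0,0,0,1],[0,0,0,0,0,0,1],[0,0,0,0,0,0,1]]]'

```text
clock: 5.05
eef_pos: [590.4, 176.8, 115.4]
eef_rot: [-3.142, -0.0, 0.347]
wrist_force: [-0.3, -0.2, -0.2]
finger_gap: 0.7
finger_force: 0.0
```

Call:
servo_tool --motion '[[[0,0,0,0,0,0,1],[0,0,0,0,0,0,1],[0,0,0,0,0,0,1],[0,0,0,0,0,0,1],[0,0,0,0,0,0,1]]]'

```text
clock: 5.55
eef_pos: [590.4, 176.8, 115.4]
eef_rot: [-3.142, 0.0, 0.347]
wrist_force: [0.7, -0.3, -0.3]
finger_gap: 0.3
finger_force: 0.0
```

```bash
python3 - <<'E'
from h import *
for n in('wrist','top'): c=grab(n); cv2.imwrite(f'pics/{n}2.png',c['frame'][:,:,::-1])
s=manip.read_state(); print(s['clock'],s['eef_pos'],s['wrist_force'])
E
```

```text
5.65 [590.4435901  176.7608146  115.44953198] [-0.15897284  0.31610892 -0.10105836]
```

View pics/wrist2.png

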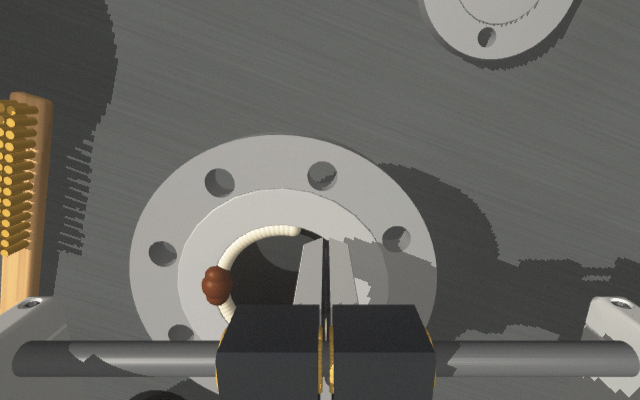

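The fingertips at (325,240) are over the gap, which starts at (300,232), and they have held there for over 2.5 s. Now I'll rise, go over to the lump, and hold there.

Call:
servo_tool --motion '[[[0,0,0.05,0,0,0,1],[-0.03,0.03,0.08,0,0,0,1],[-0.07,0.075,0.08,0,0,0,1],[-0.095,0.1,0.08,0,0,0,1],[-0.103,0.11,0.07,0,0,0,1],[-0.103,0.11,0.04,0,0,0,1],[-0.103,0.11,0.02,0,0,0,1],[-0.103,0.11,0.013,0,0,0,1],[-0.103,0.11,0.013,0,0,0,1],[-0.103,0.11,0.013,0,0,0,1]]]'

```text
clock: 6.65
eef_pos: [539.3, 231.6, 122.2]
eef_rot: [-3.142, -0.0, 0.346]
wrist_force: [-0.2, 0.4, 0.5]
finger_gap: 0.3
finger_force: 0.0
```

Call:
servo_tool --motion '[[[0,0,0,0,0,0,1],[0,0,0,0,0,0,1],[0,0,0,0,0,0,1],[0,0,0,0,0,0,1],[0,0,0,0,0,0,1],[0,0,0,0,0,0,1],[0,0,0,0,0,0,1],[0,0,0,0,0,0,1],[0,0,0,0,0,0,1],[0,0,0,0,0,0,1]]]'

```text
clock: 7.65
eef_pos: [538.9, 231.8, 121.9]
eef_rot: [-3.142, 0.0, 0.347]
wrist_force: [0.1, 0.6, -0.6]
finger_gap: 0.5
finger_force: 0.0
```

Call:
servo_tool --motion '[[[0,0,0,0,0,0,1],[0,0,0,0,0,0,1],[0,0,0,0,0,0,1],[0,0,0,0,0,0,1],[0,0,0,0,0,0,1],[0,0,0,0,0,0,1],[0,0,0,0,0,0,1],[0,0,0,0,0,0,1],[0,0,0,0,0,0,1],[0,0,0,0,0,0,1]]]'

```text
clock: 8.65
eef_pos: [538.9, 231.8, 121.9]
eef_rot: [-3.142, 0.0, 0.347]
wrist_force: [-0.0, 0.2, -0.5]
finger_gap: 0.5
finger_force: 0.0
```

Call:
servo_tool --motion '[[[0,0,0,0,0,0,1],[0,0,0,0,0,0,1],[0,0,0,0,0,0,1],[0,0,0,0,0,0,1],[0,0,0,0,0,0,1]]]'

```text
clock: 9.15
eef_pos: [538.9, 231.8, 122.0]
eef_rot: [-3.142, -0.0, 0.347]
wrist_force: [0.0, -0.3, -0.4]
finger_gap: 0.8
finger_force: 0.0
```

```bash
python3 - <<'E'
from h import *
for n in('wrist',): c=grab(n); cv2.imwrite(f'pics/{n}3.png',c['frame'][:,:,::-1])
s=manip.read_state(); print(s['clock'],s['eef_pos'],s['wrist_force'])
E
```

```text
9.2 [538.95232166 231.74837569 121.96449088] [ 0.50773709 -0.55330217 -0.02273081]
```

View pics/wrist3.png

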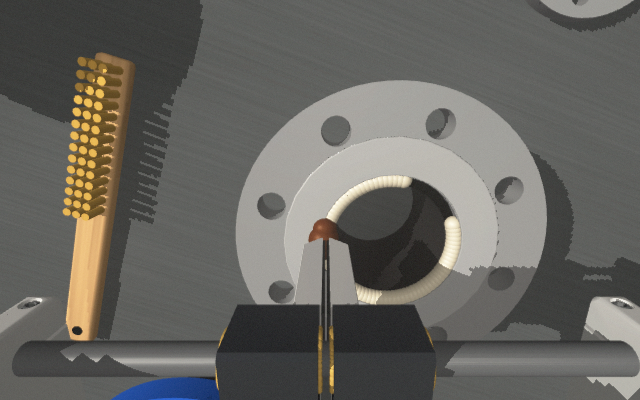

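The tips at (325,240) are right on the lump at (323,230), again held for over 2 s. I'll withdraw straight up, then back.

Call:
servo_tool --motion '[[[0,0,0.1,0,0,0,1],[0,0,0.2,0,0,0,1],[0,0,0.3,0,0,0,1],[0,0,0.4,0,0,0,1],[0,0,0.45,0,0,0,1],[-0.07,-0.06,0.45,0,0,0,1],[-0.14,-0.12,0.45,0,0,0,1],[-0.2,-0.18,0.45,0,0,0,1],[-0.26,-0.24,0.45,0,0,0,1],[-0.3,-0.28,0.45,0,0,0,1]]]'

```text
clock: 10.2
eef_pos: [387.2, 90.5, 347.2]
eef_rot: [3.141, -0.001, 0.346]
wrist_force: [-0.3, -0.0, 0.2]
finger_gap: 0.7
finger_force: 0.0
```

Call:
servo_tool --motion '[[[0,0,0,0,0,0,1],[0,0,0,0,0,0,1],[0,0,0,0,0,0,1],[0,0,0,0,0,0,1],[0,0,0,0,0,0,1]]]'

```text
clock: 10.7
eef_pos: [389.3, 92.1, 346.6]
eef_rot: [-3.141, 0.001, 0.347]
wrist_force: [0.4, 0.1, -0.2]
finger_gap: 0.7
finger_force: 0.0
```

```bash
python3 - <<'E'
from h import *
s=manip.read_state(); print(s['clock'],s['eef_pos'],abs(s['qd']).max()); print(manip.sign_off())
E
```

```text
10.7 [389.2557728   92.13273648 346.61128236] 0.005362848940424162
the job is handed in; nothing more can be done
None
```

I pointed at the gap and then the lump on the faulty stub, each from about 15 mm above for over two seconds with no sign of contact, then drew the hand back well clear and handed the job in at 10.7 s; no verdict came back.

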